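# Clamp a picture frame with a cranked jaw

### The job

The dark wooden picture frame lies loose on the frame clamp: first push it flush into the corner of the two aluminium stops, against both of them. Then turn the double crank clockwise until the red jaw holds the frame firmly against the stop and the crank has clearly stiffened, without crushing the frame; move the jaw only by its crank, let go, and leave everything else on the dresser alone.

Things in the scene. Friction and masses are not known exactly. Their poses are not given: they have to be found in the camera images.
- clamp: Frame clamp, fixed to the dresser: plywood board 220 (x) x 420 (y) x 18 mm thick, with two stops at its +y end, a blue gearbox with the crank at its -y end and the red jaw between. Origin: centre of the board's underside; x points roughly away from the robot, y roughly to the robot's left. Every place below given 'in clamp axes' is from this origin.
- back_stop (a point): Back stop, aluminium bar 24 mm tall on the board. Its stopping face is at x = +90 mm in clamp axes, faces -x, and runs from y = +55 to +200 mm. Point: top edge of that face, at y = +115 mm.
- side_stop (a point): Side stop, aluminium bar 24 mm tall on the board. Its stopping face is at y = +175 mm in clamp axes, faces -y, and runs from x = -20 to +90 mm. Point: top edge of that face, at x = +35 mm.
- spindle (a point): Point on the crank's vertical axis (x = 0, y = -145 mm in clamp axes) at the top of the blue 90 x 90 mm gearbox, 58 mm above the dresser. The spindle (radius 6 mm, hub radius 14 mm up to 72 mm) rises to the bridge. Clockwise seen from above closes the jaw; 1.4 to 2 turns are needed. Let go, the crank stays, giving back any clamping beyond about 25 N. Past about 120 N the frame is crushed.
- bridge (a point): Blue bridge holding the spindle's top: a bar 14 mm wide along clamp x, from x = -14 to +101 mm at y = -145 mm, 112 to 122 mm above the dresser, on a column 18 x 30 mm at x = +92 mm. Point: on its top, over the knobs' circle (x = +60 mm). The knobs pass under it; fingers that reach a knob from above cannot, so let go there and take the other knob.
- jaw: Red sliding jaw 70 mm wide (x), 30 mm high, with a black rubber pad on an adjustable foot: the pad's face stands 0 to 10 mm ahead (+y) of this origin, set differently each time and not otherwise given. Origin at x = +35 mm in clamp axes, on the board; axes parallel to the clamp's. The crank moves it 40 mm per turn towards the side stop (+y); it starts at y = -25 to -13 mm. Never push it directly.
- red_knob (a point): Centre of the top of the red knob on one end of the double crank: upright cylinder 22 mm across, 36 mm tall, top 105 mm above the dresser, 60 mm from the spindle; does not spin. The crank arm (16 mm wide, top 69 mm up) runs below the knobs. A knob takes about 3 N to push slowly along its circle; once the pad bears on the registered frame, about 1 N more per 9 N of clamping and per 4 mm pushed.
- black_knob (a point): Centre of the top of the black knob, on the other end of the same crank (60 mm from the spindle, half a turn from the red one); same size and height.
- frame: Empty dark wooden picture frame, 110 (x) x 120 (y) mm, bars 20 mm wide and tall, open window 70 x 80 mm, about 0.22 kg. Loose on the board, 20 to 40 mm short of the back stop, 13 to 25 mm short of the side stop, a few degrees askew. Origin: centre of its underside. Registered: +x side flat on the back stop, +y side on the side stop, origin at x = +35, y = +115 mm in clamp axes.
- cat: Small painted ceramic cat, about 120 mm long and 115 mm tall. Bystander. Origin: under its centre.
- shoehorn: Folded aluminium shoehorn, about 126 x 38 x 12 mm. Bystander. Origin: under its centre.
- glue: Yellow glue bottle, 50 mm across, 130 mm tall. Bystander. Origin: under its centre.
- spare_frame: Pale wooden frame, 130 x 160 x 20 mm. Bystander. Origin: under its centre.
Mind the look-alikes: they are no part of the job. Several things have the shape of the frame; the one meant has the colours described above.

How it is judged:
By the outcome, as a careful person would: the job done as asked, in the order asked, and still so for the second after the job is handed in, with the robot touching nothing.
It also fails if it takes over 72 s, if anything falls off the work surface, if the arm or the gripper's body presses on something with over 40 N, if the wrist force passes 120 N, or if a joint passes its speed limit or range.

### The arm

A 6-joint arm with a two-finger parallel gripper is mounted at the origin on the work surface. World frame = base frame: x ahead of the robot, y to its left, z up, the work surface at z = 0. Lengths are in mm, angles in rad, forces in N, time in s.
With the tool pointing down it reaches from about 325 to 850 mm from the base axis. Payload 15.5 kg.
Tool frame: the origin (TCP) lies midway between the tips of the shut fingers; the grasp point (between the pads) lies 19 mm behind it; z points along the fingers, y is the direction in which the jaws open and shut (so a half turn about z gives the same grasp; the last joint's range is limited). The gripper opens to 91 mm and grips with 3 to 60 N. Pads are 32 mm wide; open, the fingers measure 118 mm over their backs; the gripper's body (76 mm by 178 mm) begins 60 mm behind the grasp point.
Start: joints at [-1.262, 0.494, 1.345, -0, 1.302, -0.096], TCP at [245.573, -574.735, 213.915] pointing down, gripper open.
Joint ranges: [-2.91, 2.91], [-0.82, 2.16], [0.22, 2.67], [-1.22, 4.37], [0.12, 2.79], [-3.08, 3.08]. Speed limits (rad/s): [1.89, 1.89, 2.57, 3.01, 3.01, 3.01].

### API

Orientations are given as a unit quaternion [x, y, z, w].
In Python, from station import ctrl gives the robot as it stands.
- The arm moves only by the tool jog_arm, never from a script. Its arguments are lists of equal length, an entry for each row: "dr": the turn, a rotation vector about the world's x, y, z in degrees, a list of three; "travel": the shift along the world's x, y, z in cm, a list of three; "grip": the closure, from -1 (fully open) to 1 (shut). In form: {"dr": [[wx, wy, wz], ...], "travel": [[dx, dy, dz], ...], "grip": [grip, ...]}. A call has 1 to 10 rows; each row shifts and turns the pose as measured when the row begins; what a row does not reach is not made up. A row lasts 1/8 s, in which the tool goes at most 62.5 mm and 10.7 degrees, less where a joint would pass 70% of its speed; a pose out of reach is approached as far as the arm can. A call with a gripper value outside its range is refused whole. The fingers move at their own pace and stop on an object; the grip force is fixed at half the most. Time passes only in rows, so rows that do not move let the fingers close. It gives the time, the measured TCP pose, the force and the opening at its end, in the units of the state.
- ctrl.get_state(): the state, without advancing time (a new reading comes with each control period).
- ctrl.get_image(name): name is "side" or "top"; returns a dict with "image" (400x640x3 uint8, red, green, blue), "z_map" (400x640 float32, mm along the optical axis (not along the pixel's ray), 0 where there is no reading), "vfov" (degrees; the focal length in pixels is half the picture's height over the tangent of half this angle, whatever the lens; pixels are square), "cx", "cy" (the principal point, pixels), "R" (3x3) and "t" (3): a world point X has camera coordinates R X + t. Camera axes: x right, y down, z forward; pixel columns grow to the right and rows downward; lengths in mm; the calibration is good to about 2 mm. A picture is of the moment at which its call begins.
- ctrl.job_done(): hands the job in, once; it reports no verdict.
The state is a dict: "clock": time; "q": joint angles; "qvel": joint speeds; "tau": joint torques, N m; "eef_pos": TCP position; "tool_rot": TCP orientation; "force": force on the tool from outside, world axes, zero at the start; "torque": the same for the moment, N m; "opening": finger opening in mm.
Only numpy, scipy, OpenCV 4.12 (cv2) and the standard library are available. Lean on these libraries where they do the work, as an engineer would, in place of code of your own. Each camera call takes 0.05 s, during which the arm holds its last target.

## Working session

There is one attempt and no reset: what is moved stays moved. The work goes in short steps, Python scripts to look and compute and a tool call to move; the robot and the scene stay as the last step left them, time stands still between calls to the robot, and variables do not carry over. Pictures are saved under pics/ and viewed, and the job is handed in when it is done.

Besides the shell and the picture viewer there is one more tool, called after "Request:" by a JSON object that holds its "method" and its "body". jog_arm: Moves the arm, as the interface text tells. Its arguments: {"type":"object","properties":{"dr":{"type":"array"},"travel":{"type":"array"},"grip":{"type":"array"}},"required":["dr","travel","grip"]}

```bash
mkdir -p pics; ls; cat > h.py <<'E'
from station import ctrl
import numpy as np, cv2
def K(d):
    f=d["image"].shape[0]/2/np.tan(np.radians(d["vfov"])/2); return f
def ray(d,u,v,z):
    f=K(d); R=np.array(d["R"]);t=np.array(d["t"])
    c=-R.T@t; r=R.T@np.array([(u-d["cx"])/f,(v-d["cy"])/f,1.0]); s=(z-c[2])/r[2]; return c+s*r
def proj(d,X):
    f=K(d); p=np.array(d["R"])@np.array(X,float)+np.array(d["t"]); return f*p[0]/p[2]+d["cx"],f*p[1]/p[2]+d["cy"]
def save(d,n): cv2.imwrite("pics/"+n,cv2.cvtColor(d["image"],cv2.COLOR_RGB2BGR))
E
python3 - <<'E'
from h import *
for n in("top","side"):
    d=ctrl.get_image(n); save(d,n+"0.png"); print(n,d["vfov"],d["cx"],d["cy"],-np.array(d["R"]).T@d["t"])
s=ctrl.get_state(); print(s)
E
```

```text
pics
top 50.03081515740101 316.14828576633164 204.38494015192953 [ 387.99188788  166.52997638 1001.92494669]
side 46.38417583336537 317.77801532014087 203.65857433042535 [   3.53160062 1106.59575148  700.94229346]
{'clock': 0.1, 'q': array([-1.26249662e+00,  4.94143608e-01,  1.34606880e+00, -3.31149998e-05,
        1.30249342e+00, -9.54976572e-02]), 'qvel': array([-3.29597589e-05, -4.01612710e-04, -5.84425501e-04, -2.16398360e-04,
        1.47316387e-03, -4.87996850e-04]), 'tau': array([ 2.56337349e-03, -8.80235839e+01, -3.82544518e+01,  7.07960268e-02,
        4.82719671e-02,  8.98244423e-06]), 'eef_pos': array([ 245.46010919, -574.40925627,  213.38398755]), 'tool_rot': array([ 9.79686568e-01,  2.00534085e-01, -7.49819968e-05, -5.51742797e-04]), 'force': array([-0.353861  , -0.25245449, -0.60431716]), 'torque': array([ 0.01644851,  0.07312318, -0.03315037]), 'opening': 91.12182755081734}
```

View pics/top0.png

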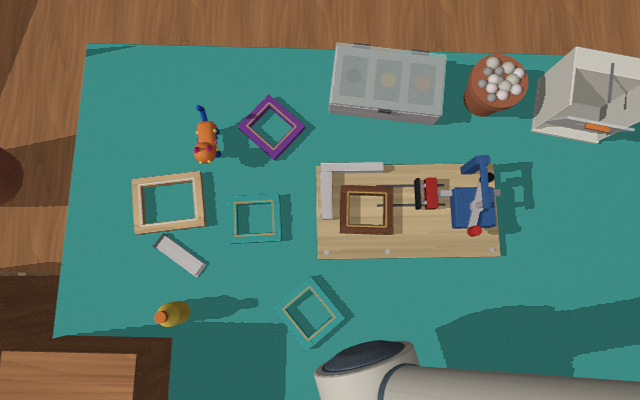

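View pics/side0.png

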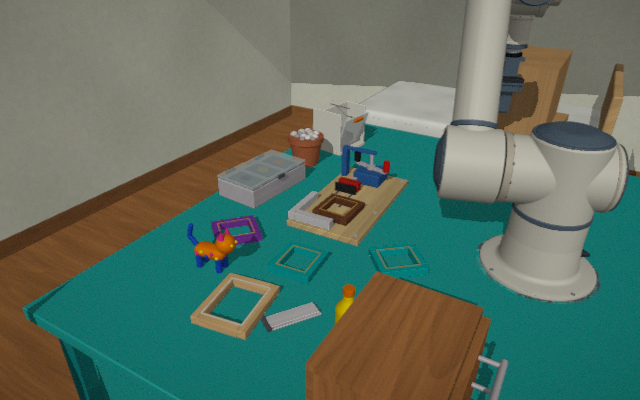

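The top view shows the board spanning about (317–500, 165–258). The dark frame is at (367,210), the L of the stops is at its upper left, the red jaw is at (430,193), the red knob at (475,231) and the black knob at (488,177), near the bridge. I'll measure next.

```bash
python3 - <<'E'
from h import *
d=ctrl.get_image("top"); im=d["image"]
c=im[150:270,300:520]; c=cv2.resize(c,(792,432),interpolation=cv2.INTER_CUBIC)
cv2.imwrite("pics/crop0.png",cv2.cvtColor(c,cv2.COLOR_RGB2BGR))
hsv=cv2.cvtColor(im,cv2.COLOR_RGB2HSV)
for p in [(325,250),(367,190),(430,193),(475,231),(490,177),(470,210),(350,167),(326,190)]:
    print(p,im[p[1],p[0]],hsv[p[1],p[0]],d["z_map"][p[1],p[0]])
E
```

```text
(325, 250) [173 164 157] [ 13  24 173] 977.76416
(367, 190) [94 57 38] [ 10 152  94] 982.74866
(430, 193) [145  36  30] [  2 202 145] 971.0881
(475, 231) [173  47  45] [  0 189 173] 905.63776
(490, 177) [23 27 26] [83 38 27] 919.22516
(470, 210) [ 68  93 130] [108 122 130] 955.1192
(350, 167) [180 175 174] [  5   9 180] 986.4837
(326, 190) [175 171 169] [ 10   9 175] 976.61615
```

View pics/crop0.png

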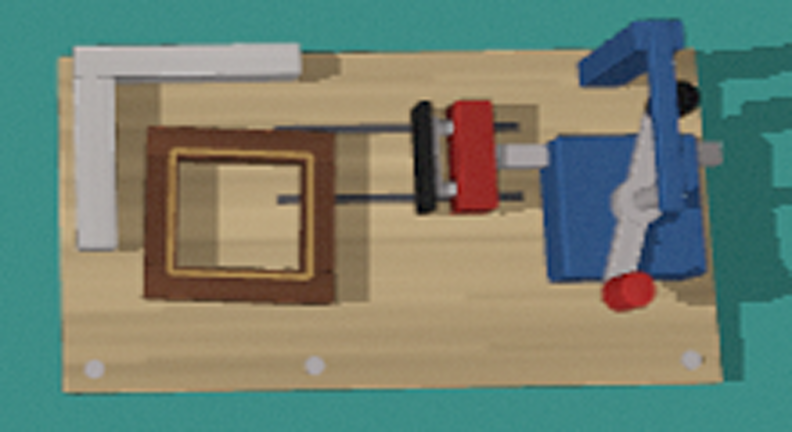

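```bash
cat > pose.py <<'E'
from h import *
def frame_mask(d):
    hsv=cv2.cvtColor(d["image"],cv2.COLOR_RGB2HSV).astype(int)
    m=((hsv[...,0]<16)&(hsv[...,1]>120)&(hsv[...,2]<125)&(hsv[...,2]>40)).astype(np.uint8)
    m[:, :325]=0; m[:,410:]=0; m[:165]=0; m[260:]=0
    return m
E
python3 - <<'E'
from pose import *
d=ctrl.get_image("top"); im=d["image"]
hsv=cv2.cvtColor(im,cv2.COLOR_RGB2HSV).astype(int)
# board edges by gradient: -y.. use hue: teal hue~85
teal=((hsv[...,0]>75)&(hsv[...,0]<100)&(hsv[...,1]>90))
# near edge (bottom): for cols 330..490 last nonteal row scanning up from 275 
pts=[]
for u in range(325,495,3):
    v=270
    while teal[v,u]: v-=1
    pts.append(ray(d,u+0.0,v+0.5,18)[:2])
pts=np.array(pts); a=np.polyfit(pts[:,1],pts[:,0],1); r=pts[:,0]-np.polyval(a,pts[:,1]); print("near edge slope",a,"resid",r.std(),np.degrees(np.arctan(a[0])))
pl=[]
for v in range(170,255,3):
    u=300
    while teal[v,u]: u+=1
    pl.append(ray(d,u-0.5,v,18)[:2])
pl=np.array(pl); b=np.polyfit(pl[:,0],pl[:,1],1); print("left edge",b,(pl[:,1]-np.polyval(b,pl[:,0])).std(),np.degrees(np.arctan(b[0])))
th=(np.arctan(-a[0])*420+np.arctan(b[0])*220)/640   # clamp yaw
# corner near-left = (-110,+210)
A=np.array([[1,-a[0]],[-b[0],1]]);c=np.linalg.solve(A,[a[1],b[1]])
R=np.array([[np.cos(th),-np.sin(th)],[np.sin(th),np.cos(th)]])
o=c-R@np.array([-110,210]); print("corner",c,"yaw deg",np.degrees(th),"origin",o)
np.savez("clamp.npz",o=o,th=th)
# red knob
m=((hsv[...,0]<6)|(hsv[...,0]>174))&(hsv[...,1]>150)&(hsv[...,2]>120)
n,l,st,ce=cv2.connectedComponentsWithStats(m.astype(np.uint8))
for i in range(1,n):
    if st[i,4]>20: print("red",st[i],ce[i])
f=frame_mask(d); cs,_=cv2.findContours(f,cv2.RETR_EXTERNAL,cv2.CHAIN_APPROX_NONE); cc=max(cs,key=cv2.contourArea)
print(cv2.minAreaRect(cc))
v=im.copy()
def W(x,y,z): return np.r_[o+R@np.array([x,y]),z]
def L(ps,col):
    q=np.array([proj(d,p) for p in ps]); return q
big=cv2.resize(im[150:270,300:520],None,fx=3.6,fy=3.6,interpolation=cv2.INTER_CUBIC)
def draw(ps,col):
    q=(np.array([proj(d,p) for p in ps])-[300,150]+.5)*3.6
    cv2.polylines(big,[q.astype(np.int32)],False,col,1)
draw([W(-110,210,18),W(-110,-210,18),W(110,-210,18),W(110,210,18),W(-110,210,18)],(0,255,0))
draw([W(90,55,42),W(90,175,42),W(-20,175,42)],(255,0,255))
draw([W(-14,-152,122),W(101,-152,122),W(101,-138,122),W(-14,-138,122),W(-14,-152,122)],(255,255,0))
draw([W(60*np.cos(t),-145+60*np.sin(t),105) for t in np.linspace(0,6.28,60)],(255,255,255))
q=cv2.boxPoints(cv2.minAreaRect(cc)); q=((q-[300,150]+.5)*3.6).astype(np.int32); cv2.polylines(big,[q],True,(0,255,255),1)
cv2.imwrite("pics/fit0.png",big[...,::-1])
E
```

```text
near edge slope [-3.69082877e-02  4.26912363e+02] resid 0.6062049727830093 -2.1137296729757735
left edge [3.64928544e-02 1.43073802e+02] 0.6399026517136689 2.089959115457738
corner [421.06462696 158.4396518 ] yaw deg 2.1055585438289484 origin [538.70589695 -47.37709095]
red [426 178  12  30 332] [431.3373494  192.58433735]
red [468 226  14  10 114] [474.37719298 230.57894737]
((366.0, 209.0), (48.0, 52.0), 90.0)
```

View pics/fit0.png

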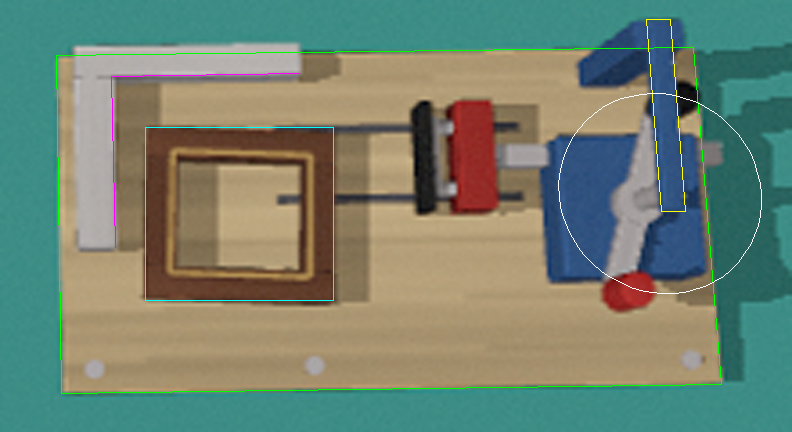

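```bash
cat >> pose.py <<'E'
_c=np.load("clamp.npz"); O=_c["o"]; TH=float(_c["th"])
RC=np.array([[np.cos(TH),-np.sin(TH)],[np.sin(TH),np.cos(TH)]])
def W(x,y,z): return np.r_[O+RC@np.array([x,y]),z]
def C(p): return RC.T@(np.array(p)[:2]-O)
def frame_corners(d):
    f=frame_mask(d); cs,_=cv2.findContours(f,cv2.RETR_EXTERNAL,cv2.CHAIN_APPROX_NONE); cc=max(cs,key=cv2.contourArea)
    h=cv2.convexHull(cc); e=cv2.approxPolyDP(h,6,True)[:,0]
    return e
E
python3 - <<'E'
from pose import *
d=ctrl.get_image("top")
for n,(x,y) in dict(TL=(150,127),TR=(336,131),BR=(333,304),BL=(145,298)).items():
    print(n,C(ray(d,x/3.6+299.5,y/3.6+149.5,38)).round(1))
print(frame_corners(d))
r=ray(d,637/3.6+299.5,290/3.6+149.5,105); c=C(r)-[0,-145]; print("red",r.round(1),C(r),np.hypot(*c),np.degrees(np.arctan2(c[1],c[0])))
print("spindle",W(0,-145,58))
for y in (424,434,412): print("pad", C(ray(d,y/3.6+299.5,160/3.6+149.5,48)))
for y in (449,453,495): print("jaw", C(ray(d,y/3.6+299.5,160/3.6+149.5,48)))
z=d["z_map"]; print(z[185:215:5,413:445:2].round())
E
```

```text
TL [ 57.5 151. ]
TR [53.3 32.3]
BR [-57.2  39. ]
BL [-51.8 156.8]
[[341 185]
 [392 187]
 [392 233]
 [340 232]]
red [ 485.9 -176.3  105. ] [ -57.47647073 -126.90480754] 60.25761924978751 162.524547359337
spindle [ 544.03329239 -192.27919189   58.        ]
pad [ 31.92132286 -20.45597659]
pad [ 31.83682295 -26.76794787]
pad [ 32.02271076 -12.88250727]
jaw [ 31.71005603 -36.23717805]
jaw [ 31.67624807 -38.76256419]
jaw [ 31.32117657 -65.28568171]
[[1003.  993.  975.  975.  978.  984.  987.  973.  974.  976.  976.  975.
   977. 1007. 1005. 1006.]
 [1006.  993.  974.  971.  978. 1001.  992.  972.  973.  972.  972.  973.
   975.  982.  982.  981.]
 [1002.  994.  976.  972.  973. 1003.  990.  977.  973.  971.  968.  970.
   973.  982.  978.  982.]
 [ 999.  994.  974.  968.  970.  983.  981.  970.  969.  968.    0.  971.
   967. 1003. 1002. 1000.]
 [ 994.  997.  975.  970.  967.  998.  991.  976.    0.  968.  968.  966.
   966.  999. 1000.  996.]
 [ 996.  993.  997.  995.  993.  997.  999.  997. 1000.  996.  994.  997.
   998.  997.  997. 1000.]]
```

```bash
python3 - <<'E'
from pose import *
print(W(0.5,94.8,0), W(35,115,0),"x axis",RC[:,0],"y axis",RC[:,1])
E
```

```text
[535.72254496  47.37727365   0.        ] [569.45709044  68.83118801   0.        ] x axis [0.99932483 0.03674066] y axis [-0.03674066  0.99932483]
```

Request:
{"method": "jog_arm", "body": {"dr": [[0,0,-2],[0,0,-2],[0,0,-2],[0,0,-2],[0,0,-2],[0,0,-2],[0,0,-2],[0,0,-2],[0,0,-2],[0,0,-2]], "travel": [[2.4,5.2,0],[2.4,5.2,0],[2.4,5.2,0],[2.4,5.2,0],[2.4,5.2,0],[2.4,5.2,0],[2.4,5.2,0],[2.4,5.2,0],[2.4,5.2,0],[2.4,5.2,0]], "grip": [1,1,1,1,1,1,1,1,1,1]}}

```text
clock: 1.5
eef_pos: [489.3, -41.6, 213.8]
tool_rot: [1.0, 0.018, 0.001, 0.001]
force: [1.0, -1.2, 0.4]
opening: 0.5
```

Request:
{"method": "jog_arm", "body": {"dr": [[0,0,0],[0,0,0],[0,0,0],[0,0,0],[0,0,0],[0,0,0],[0,0,0]], "travel": [[2.2,4.4,-3],[2.2,4.4,-4],[0,0,-4],[0,0,-3],[0,0,-3],[0,0,-1],[0,0,0]], "grip": [1,1,1,1,1,1,1]}}

```text
clock: 2.38
eef_pos: [536.2, 52.6, 31.0]
tool_rot: [1.0, 0.021, 0.004, 0.001]
force: [-0.2, -0.3, 0.3]
opening: 0.2
```

```bash
python3 - <<'E'
from pose import *
d=ctrl.get_image("side"); im=d["image"][140:260,260:440]; cv2.imwrite("pics/s1.png",cv2.resize(im,None,fx=4,fy=4)[...,::-1])
s=ctrl.get_state(); print(s["eef_pos"],s["force"],s["torque"])
E
```

```text
[536.47478241  52.60550652  31.50938656] [ 0.59202662  0.45286357 -0.02795261] [-0.03105378  0.0361263   0.00740619]
```

View pics/s1.png

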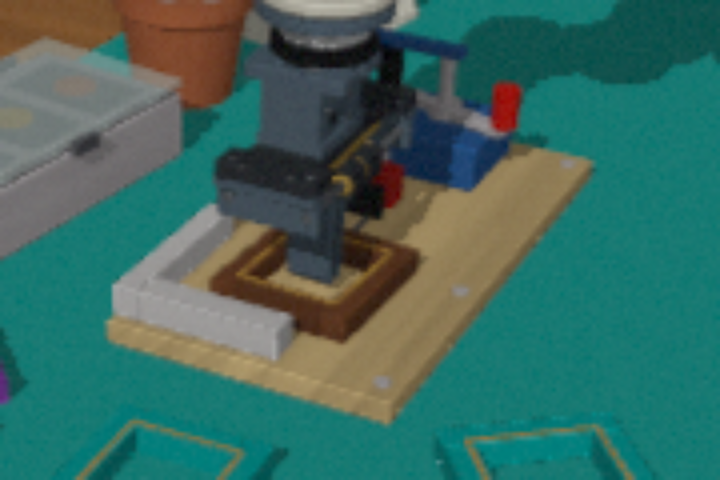

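Request:
{"method": "jog_arm", "body": {"dr": [[0,0,0],[0,0,0],[0,0,0],[0,0,0],[0,0,0],[0,0,0],[0,0,0]], "travel": [[0,-0.5,-0.55],[1,0.04,0],[0.8,0.03,0],[0.8,0.03,0],[0.8,0.03,0],[0.8,0.03,0],[0.4,0.02,0]], "grip": [1,1,1,1,1,1,1]}}

```text
clock: 3.3
eef_pos: [587.2, 49.0, 28.2]
tool_rot: [1.0, 0.021, 0.006, 0.001]
force: [-1.6, 0.6, 0.7]
opening: 0.4
```

Request:
{"method": "jog_arm", "body": {"dr": [[0,0,0],[0,0,0],[0,0,0]], "travel": [[0.15,0,0],[0.15,0,0],[0.15,0,0]], "grip": [1,1,1]}}

```text
clock: 3.68
eef_pos: [588.9, 49.1, 27.8]
tool_rot: [1.0, 0.021, 0.003, 0.001]
force: [-7.8, -1.4, 5.6]
opening: 0.2
```

```bash
python3 - <<'E'
from pose import *
s=ctrl.get_state(); print(C(s["eef_pos"]),s["force"],s["torque"],s["tool_rot"])
d=ctrl.get_image("side"); im=d["image"][140:260,260:440]; cv2.imwrite("pics/s2.png",cv2.resize(im,None,fx=4,fy=4)[...,::-1])
E
```

```text
[53.68014657 94.53190255] [-7.79409582 -1.41561072  5.60392797] [-0.08736049  1.46073703  0.00614695] [0.99976925 0.02120173 0.00322103 0.00124672]
```

View pics/s2.png

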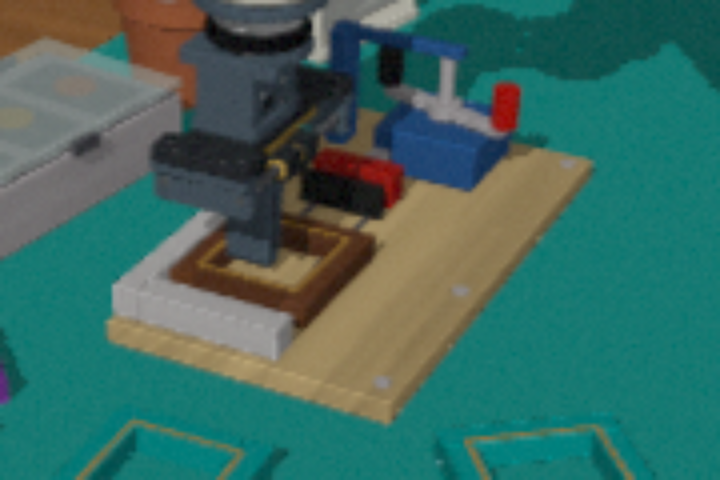

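Request:
{"method": "jog_arm", "body": {"dr": [[0,0,0],[0,0,0],[0,0,0],[0,0,0],[0,0,0],[0,0,0],[0,0,0]], "travel": [[-1.2,-0.05,0],[-0.5,0,0],[-0.04,1.2,0],[-0.04,1.2,0],[-0.03,0.8,0],[-0.03,0.8,0],[-0.01,0.4,0]], "grip": [1,1,1,1,1,1,1]}}

```text
clock: 4.6
eef_pos: [569.5, 95.8, 28.1]
tool_rot: [1.0, 0.022, 0.004, 0.001]
force: [-1.6, -2.6, 1.6]
opening: 0.4
```

```bash
python3 - <<'E'
from pose import *
s=ctrl.get_state(); print(C(s["eef_pos"]),s["force"],s["torque"],s["tool_rot"])
E
```

```text
[ 36.05271353 141.98736371] [-1.55365156 -2.63314246  1.64787456] [-0.58581713  0.27145233 -0.01943095] [0.99976045 0.02151468 0.00375788 0.00143072]
```

Request:
{"method": "jog_arm", "body": {"dr": [[0,0,0],[0,0,0],[0,0,0]], "travel": [[0,0.15,0],[0,0.15,0],[0,0.15,0]], "grip": [1,1,1]}}

```text
clock: 4.97
eef_pos: [569.4, 99.0, 28.1]
tool_rot: [1.0, 0.022, 0.004, 0.003]
force: [-1.4, -21.6, 3.2]
opening: 0.4
```

```bash
python3 - <<'E'
from pose import *
s=ctrl.get_state(); print(C(s["eef_pos"]),s["force"],s["torque"],s["tool_rot"])
E
```

```text
[ 36.07566309 145.14110694] [ -1.42454249 -21.61306138   3.20108636] [-4.15373291  0.18155904 -0.02995833] [0.99975181 0.0218495  0.00350592 0.00257484]
```

Request:
{"method": "jog_arm", "body": {"dr": [[0,0,0],[0,0,0],[0,0,0],[0,0,0],[0,0,0],[0,0,0],[0,0,0],[0,0,0]], "travel": [[0,-1.5,0],[0,-1.4,0],[1.0,0,0],[0.5,0,0],[0.2,0,0],[0.15,0,0],[0.15,0,0],[0.15,0,0]], "grip": [1,1,1,1,1,1,1,1]}}

```text
clock: 5.98
eef_pos: [588.1, 68.5, 27.2]
tool_rot: [1.0, 0.022, -0.001, 0.002]
force: [-7.5, -2.0, 3.9]
opening: 0.4
```

```bash
python3 - <<'E'
from pose import *
s=ctrl.get_state(); print(C(s["eef_pos"]),s["force"],s["torque"],s["tool_rot"])
E
```

```text
[ 53.58859929 114.00465177] [-7.54450807 -1.96749248  3.9388536 ] [-0.39548814  1.17589798 -0.07581488] [ 9.99764040e-01  2.15784635e-02 -7.92774706e-04  2.36747975e-03]
```

Request:
{"method": "jog_arm", "body": {"dr": [[0,0,0],[0,0,0],[0,0,0],[0,0,0],[0,0,-6],[0,0,-6],[0,0,-6]], "travel": [[-1.5,0,0],[0,0,4],[0,0,5],[0,0,6],[-3,-4,2],[-3,-5,0],[-3,-6,0]], "grip": [1,1,1,1,0.5,0.1,0.1]}}

```text
clock: 6.85
eef_pos: [483.3, -75.6, 202.2]
tool_rot: [0.991, -0.135, -0.0, 0.002]
force: [0.2, -1.1, -0.2]
opening: 27.8
```

```bash
python3 - <<'E'
from pose import *
s=ctrl.get_state(); print(C(s["eef_pos"]),s["eef_pos"],s["force"],s["q"],s["tool_rot"])
d=ctrl.get_image("top"); im=d["image"][150:270,300:520]; big=cv2.resize(im,None,fx=3.6,fy=3.6,interpolation=cv2.INTER_CUBIC)
def draw(ps,col):
    q=(np.array([proj(d,p) for p in ps])-[300,150]+.5)*3.6
    cv2.polylines(big,[q.astype(np.int32)],False,col,1)
draw([W(x,y,38) for x,y in ((-20,175),(-20,55),(90,55))],(0,255,255))
cv2.imwrite("pics/t3.png",big[...,::-1])
d=ctrl.get_image("side"); im=d["image"][140:260,260:440]; cv2.imwrite("pics/s3.png",cv2.resize(im,None,fx=4,fy=4)[...,::-1])
E
```

```text
[-56.41007064 -26.20428064] [483.29667499 -75.63622248 202.18827989] [ 0.21597025 -1.05341594 -0.18967148] [-0.27481426  0.31798352  1.68688617 -0.00389607  1.13692344  1.56834854] [ 9.90850705e-01 -1.34950905e-01 -3.43519436e-04  1.73664728e-03]
```

View pics/t3.png

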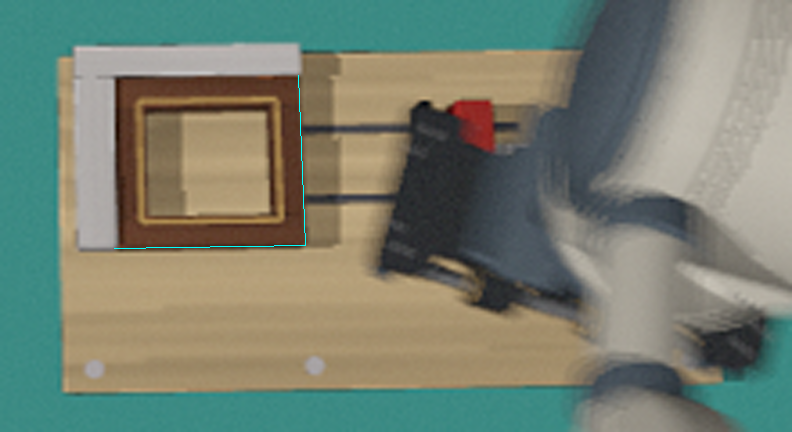

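View pics/s3.png

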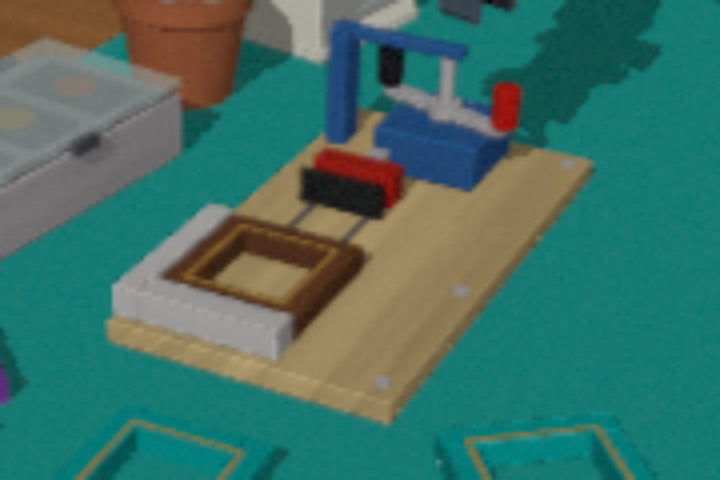

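The frame lies flush on both stops: its outline matches the registered outline (drawn in cyan in the top view). Now the crank.

```bash
cat >> pose.py <<'E'
from scipy.spatial.transform import Rotation as Rn
def yaw(s):
    x=Rn.from_quat(s["tool_rot"]).apply([1,0,0]); return np.degrees(np.arctan2(x[1],x[0]))
def P(phi,off=24.5,r=60):
    a=np.radians(phi); return W(r*np.cos(a)-off*np.sin(a),-145+r*np.sin(a)+off*np.cos(a),78)
def stat():
    s=ctrl.get_state(); c=C(s["eef_pos"])-[0,-145]
    print("t",s["clock"],"pos",s["eef_pos"].round(1),"rad",np.hypot(*c).round(1),"phi~",(np.degrees(np.arctan2(c[1],c[0]))%360-22.2).round(1),"psi",round(yaw(s),1),"q1,q6",np.degrees(s["q"][[0,5]]).round(0),"F",s["force"].round(1))
    a=np.arctan2(c[1],c[0])-np.radians(22.2); t=RC@np.array([-np.sin(a),np.cos(a)]); print("Ftan",round(float(t@s["force"][:2]),2))
    return s
def stroke(p0,n,step=10,off=24.5):
    """deltas (cm) from p0 in n steps clockwise, first from current pose"""
    s=stat(); cur=s["eef_pos"][:2]
    for i in range(n):
        ph=p0-step*i; q=P(ph,off)[:2]; print(ph,"d",((q-cur)/10).round(2),"psi",ph+2.1); cur=q
E
python3 - <<'E'
from pose import *
s=stat(); print(P(162.5,34),P(162.5,34)-s["eef_pos"])
E
```

```text
t 6.95 pos [481.7 -78.6 201.9] rad 129.6 phi~ 94.5 psi -15.8 q1,q6 [-16.  90.] F [ 0.2  1.6 -0.5]
Ftan -0.42
[ 477.16029476 -209.13155634   78.        ] [  -4.49882201 -130.50036113 -123.93382845]
```

Request:
{"method": "jog_arm", "body": {"dr": [[0,0,10.5],[0,0,10.5],[0,0,10.5],[0,0,10.5],[0,0,10.5],[0,0,10.5],[0,0,10.5],[0,0,10.5],[0,0,10.5],[0,0,10.5]], "travel": [[0,-1.5,0],[0,-1.5,0],[0,-1.5,0],[0,-1.5,0],[0,-1.5,0],[0,-1.5,0],[0,-1.5,0],[0,-1.5,0],[0,-1,0],[0,0,0]], "grip": [1,1,1,1,1,1,1,1,1,1]}}

```text
clock: 8.2
eef_pos: [484.1, -208.4, 201.9]
tool_rot: [0.697, 0.717, 0.001, 0.001]
force: [0.6, 0.4, 0.1]
opening: 0.6
```

```bash
python3 - <<'E'
from pose import *
s=stat(); print(P(162.5,34)-s["eef_pos"])
E
```

```text
t 8.2 pos [ 484.1 -208.4  201.9] rad 62.0 phi~ 170.7 psi 91.6 q1,q6 [-30. -32.] F [0.6 0.4 0.1]
Ftan -0.42
[  -6.97331151   -0.75815926 -123.94189865]
```

Request:
{"method": "jog_arm", "body": {"dr": [[0,0,10.4],[0,0,10.4],[0,0,10.4],[0,0,10.4],[0,0,10.4],[0,0,10.4],[0,0,10.4],[0,0,0]], "travel": [[-0.4,0,0],[-0.3,0,-1],[0,0,-2],[0,0,-2],[0,0,-2],[0,0,-2],[0,0,-2],[0,0,-1.3]], "grip": [1,1,1,1,1,1,1,1]}}

```text
clock: 9.2
eef_pos: [481.0, -204.5, 76.0]
tool_rot: [0.114, 0.993, 0.003, 0.002]
force: [0.2, -0.0, 0.4]
opening: 0.5
```

```bash
python3 - <<'E'
from pose import *
stroke(162.5,11)
d=ctrl.get_image("side"); im=d["image"][120:240,300:480]; cv2.imwrite("pics/s4.png",cv2.resize(im,None,fx=4,fy=4)[...,::-1])
E
```

```text
t 9.2 pos [ 481.  -204.5   76. ] rad 64.2 phi~ 166.6 psi 166.9 q1,q6 [ -30. -107.] F [ 0.2 -0.   0.4]
Ftan -0.03
162.5 d [-0.13  0.45] psi 164.6
152.5 d [-0.04  1.13] psi 154.6
142.5 d [0.16 1.12] psi 144.6
132.5 d [0.35 1.07] psi 134.6
122.5 d [0.53 1.  ] psi 124.6
112.5 d [0.7  0.89] psi 114.6
102.5 d [0.84 0.75] psi 104.6
92.5 d [0.96 0.6 ] psi 94.6
82.5 d [1.05 0.42] psi 84.6
72.5 d [1.11 0.23] psi 74.6
62.5 d [1.13 0.04] psi 64.6
```

View pics/s4.png

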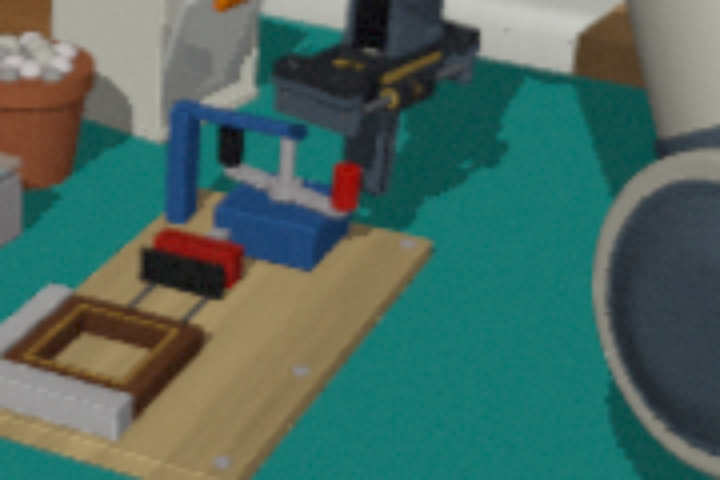

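Request:
{"method": "jog_arm", "body": {"dr": [[0,0,-2],[0,0,-10],[0,0,-10],[0,0,-10],[0,0,-10]], "travel": [[-0.13,0.45,0.1],[-0.04,1.13,0],[0.16,1.12,0],[0.35,1.07,0],[0.53,1.0,0]], "grip": [1,1,1,1,1]}}

```text
clock: 9.88
eef_pos: [489.4, -155.6, 76.6]
tool_rot: [0.484, 0.875, 0.002, 0.002]
force: [-1.6, -2.9, -1.1]
opening: 0.4
```

```bash
python3 - <<'E'
from pose import *
stroke(112.5,11)
d=ctrl.get_image("side"); im=d["image"][120:240,300:480]; cv2.imwrite("pics/s5.png",cv2.resize(im,None,fx=4,fy=4)[...,::-1])
E
```

```text
t 9.875 pos [ 489.4 -155.6   76.6] rad 65.8 phi~ 121.8 psi 122.1 q1,q6 [-24. -57.] F [-1.6 -2.9 -1.1]
Ftan 2.94
112.5 d [0.74 0.76] psi 114.6
102.5 d [0.84 0.75] psi 104.6
92.5 d [0.96 0.6 ] psi 94.6
82.5 d [1.05 0.42] psi 84.6
72.5 d [1.11 0.23] psi 74.6
62.5 d [1.13 0.04] psi 64.6
52.5 d [ 1.12 -0.16] psi 54.6
42.5 d [ 1.07 -0.35] psi 44.6
32.5 d [ 1.   -0.53] psi 34.6
22.5 d [ 0.89 -0.7 ] psi 24.6
12.5 d [ 0.75 -0.84] psi 14.6
```

View pics/s5.png

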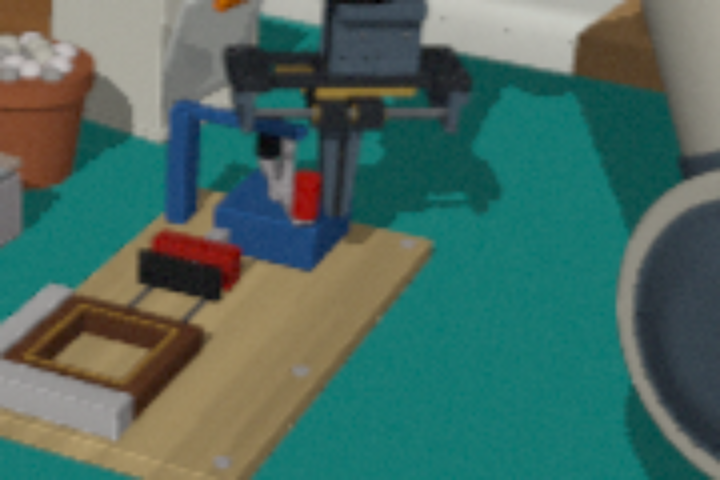

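Request:
{"method": "jog_arm", "body": {"dr": [[0,0,-8],[0,0,-10],[0,0,-10],[0,0,-10],[0,0,-10],[0,0,-10],[0,0,-10],[0,0,-10],[0,0,-10]], "travel": [[0.74,0.76,0],[0.84,0.75,0],[0.96,0.6,0],[1.05,0.42,0],[1.11,0.23,0],[1.13,0.04,0],[1.12,-0.16,0],[1.07,-0.35,0],[1.0,-0.53,0]], "grip": [1,1,1,1,1,1,1,1,1]}}

```text
clock: 11.05
eef_pos: [577.3, -132.2, 77.6]
tool_rot: [0.965, 0.263, -0.0, -0.003]
force: [-0.2, 6.3, -1.4]
opening: 0.5
```

```bash
python3 - <<'E'
from pose import *
stroke(17,2,8)
d=ctrl.get_image("side"); im=d["image"][120:240,300:480]; cv2.imwrite("pics/s6.png",cv2.resize(im,None,fx=4,fy=4)[...,::-1])
E
```

```text
t 11.05 pos [ 577.3 -132.2   77.6] rad 68.7 phi~ 36.7 psi 30.5 q1,q6 [-19.  40.] F [-0.2  6.3 -1.4]
Ftan 5.02
17 d [ 1.54 -1.73] psi 19.1
9 d [ 0.55 -0.72] psi 11.1
```

View pics/s6.png

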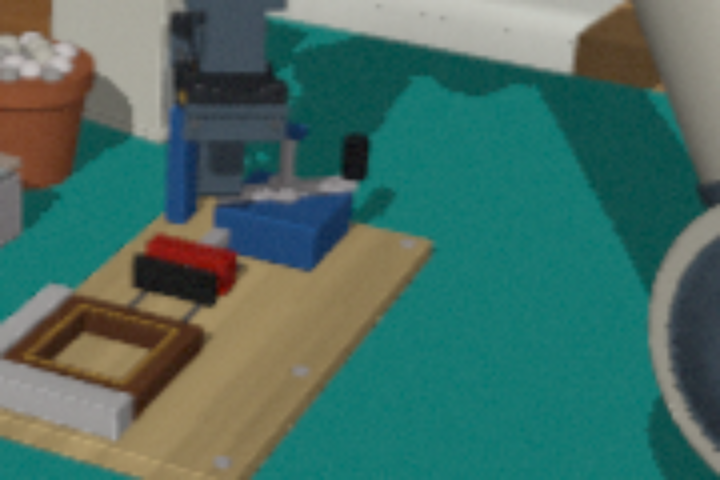

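Request:
{"method": "jog_arm", "body": {"dr": [[0,0,-5],[0,0,-6],[0,0,0],[0,0,0],[0,0,10.4],[0,0,10.4],[0,0,10.4],[0,0,10.4],[0,0,10.4],[0,0,10.4]], "travel": [[0.7,-0.85,0],[0.85,-0.9,0],[-0.2,1.0,0],[0,0,4],[0,0,4.5],[-2,0,0],[-2,-2,0],[-2,-2,0],[-2,-2,0],[-2,-2,0]], "grip": [1,1,1,1,1,1,1,1,1,1]}}

```text
clock: 12.35
eef_pos: [486.7, -213.2, 166.8]
tool_rot: [0.743, 0.669, -0.001, -0.002]
force: [-0.3, -0.6, -0.3]
opening: 0.3
```

```bash
python3 - <<'E'
from pose import *
s=stat()
d=ctrl.get_image("side"); save(d,"x.png"); im=d["image"][120:240,300:480]; cv2.imwrite("pics/s7.png",cv2.resize(im,None,fx=4,fy=4)[...,::-1])
d=ctrl.get_image("top"); im=d["image"][150:270,300:520]; cv2.imwrite("pics/t7.png",cv2.resize(im,None,fx=3.6,fy=3.6)[...,::-1])
E
```

```text
t 12.35 pos [ 486.7 -213.2  166.8] rad 61.0 phi~ 175.8 psi 84.0 q1,q6 [-30. -24.] F [-0.3 -0.6 -0.3]
Ftan 0.6
```

View pics/s7.png

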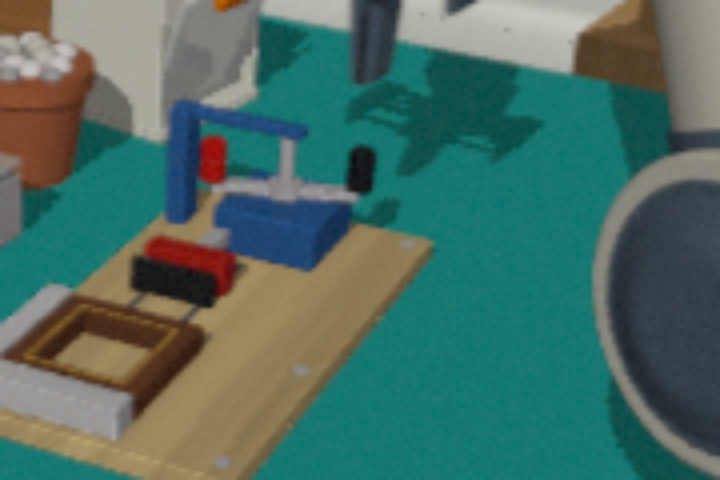

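View pics/t7.png

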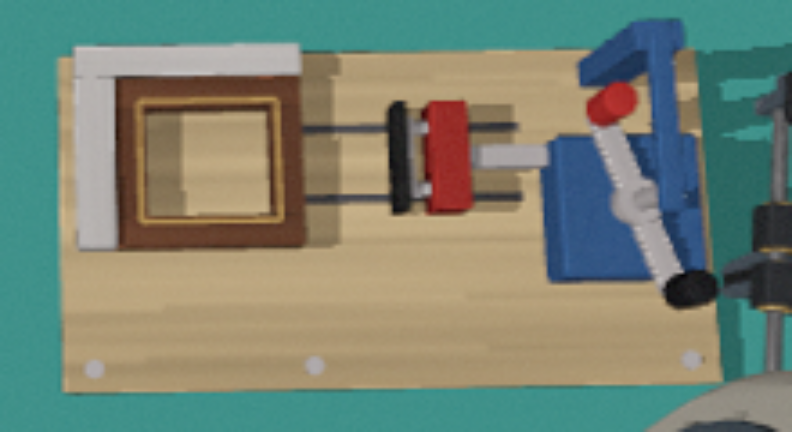

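```bash
python3 - <<'E'
from pose import *
d=ctrl.get_image("top")
for n,(x,y) in dict(red=(618,100),black=(698,287)).items():
    c=C(ray(d,x/3.6+299.5,y/3.6+149.5,105))-[0,-145]; print(n,np.hypot(*c),np.degrees(np.arctan2(c[1],c[0]))%360)
for x in (387,): print("pad", C(ray(d,x/3.6+299.5,160/3.6+149.5,48)),C(ray(d,x/3.6+299.5,160/3.6+149.5,44)))
s=stat(); p=P(207,34); print(p,p-s["eef_pos"], "psi",209)
E
```

```text
red 60.09669737679759 20.426446167362993
black 58.986736899189495 197.6151133243909
pad [32.23389352  2.8924145 ] [32.9676496   1.98497387]
t 12.5 pos [ 486.8 -213.4  166.9] rad 61.0 phi~ 176.0 psi 83.5 q1,q6 [-30. -23.] F [ 0.7 -0.8  0.2]
Ftan 0.79
[ 508.14807517 -251.17105198   78.        ] [ 21.29844241 -37.72638674 -88.85662106] psi 209
```

Request:
{"method": "jog_arm", "body": {"dr": [[0,0,10.5],[0,0,10.5],[0,0,10.5],[0,0,10.5],[0,0,10.5],[0,0,10.5],[0,0,10.5],[0,0,10.5],[0,0,10.5],[0,0,10.5]], "travel": [[0.3,-1,0],[0.3,-1,0],[0.3,-1,0],[0.3,-0.5,-1],[0.2,0,-1],[0,0,-1],[0,0,-1],[0,0,-1],[0,0,-1],[0,0,-1.4]], "grip": [1,1,1,1,1,1,1,1,1,1]}}

```text
clock: 13.75
eef_pos: [506.8, -238.5, 92.5]
tool_rot: [-0.095, 0.995, -0.001, 0.002]
force: [0.1, -0.3, -0.9]
opening: 0.5
```

```bash
python3 - <<'E'
from pose import *
s=stat(); p=P(199.5,34); print(p-s["eef_pos"])
E
```

```text
t 13.75 pos [ 506.8 -238.5   92.5] rad 59.4 phi~ 206.8 psi -169.1 q1,q6 [ -31. -132.] F [ 0.1 -0.3 -0.9]
Ftan 0.31
[ -6.02224809  -7.46761166 -14.47253551]
```

Request:
{"method": "jog_arm", "body": {"dr": [[0,0,10],[0,0,0]], "travel": [[-0.5,-0.5,-0.7],[0,0,-0.8]], "grip": [1,1]}}

```text
clock: 14.0
eef_pos: [502.6, -241.2, 76.6]
tool_rot: [-0.184, 0.983, -0.001, 0.002]
force: [0.2, -0.1, -0.1]
opening: 0.5
```

```bash
python3 - <<'E'
from pose import *
stroke(199.5,10)
E
```

```text
t 14.0 pos [ 502.6 -241.2   76.6] rad 64.2 phi~ 205.4 psi -158.8 q1,q6 [ -32. -143.] F [ 0.2 -0.1 -0.1]
Ftan 0.14
199.5 d [-0.53  0.41] psi 201.6
189.5 d [-0.71  0.88] psi 191.6
179.5 d [-0.54  0.99] psi 181.6
169.5 d [-0.36  1.07] psi 171.6
159.5 d [-0.17  1.12] psi 161.6
149.5 d [0.02 1.13] psi 151.6
139.5 d [0.22 1.11] psi 141.6
129.5 d [0.41 1.05] psi 131.6
119.5 d [0.58 0.97] psi 121.6
109.5 d [0.74 0.85] psi 111.6
```

Request:
{"method": "jog_arm", "body": {"dr": [[0,0,0],[0,0,-10],[0,0,-10],[0,0,-10],[0,0,-10],[0,0,-10],[0,0,-10],[0,0,-10],[0,0,-10]], "travel": [[-0.53,0.41,0],[-0.7,0.88,0],[-0.53,0.99,0],[-0.35,1.07,0],[-0.16,1.12,0],[0.03,1.13,0],[0.23,1.11,0],[0.42,1.05,0],[0.6,0.97,0]], "grip": [1,1,1,1,1,1,1,1,1]}}

```text
clock: 15.12
eef_pos: [492.4, -149.1, 78.9]
tool_rot: [0.525, 0.851, -0.005, 0.002]
force: [-1.5, -3.8, -0.4]
opening: 0.1
```

```bash
python3 - <<'E'
from pose import *
stroke(115,11)
E
```

```text
t 15.125 pos [ 492.4 -149.1   78.9] rad 67.3 phi~ 115.8 psi 116.6 q1,q6 [-23. -49.] F [-1.5 -3.8 -0.4]
Ftan 3.13
115 d [ 0.25 -0.09] psi 117.1
105 d [0.81 0.79] psi 107.1
95 d [0.93 0.64] psi 97.1
85 d [1.03 0.47] psi 87.1
75 d [1.09 0.28] psi 77.1
65 d [1.13 0.09] psi 67.1
55 d [ 1.12 -0.11] psi 57.1
45 d [ 1.09 -0.31] psi 47.1
35 d [ 1.02 -0.49] psi 37.1
25 d [ 0.92 -0.66] psi 27.1
15 d [ 0.79 -0.81] psi 17.1
```

Request:
{"method": "jog_arm", "body": {"dr": [[0,0,-10],[0,0,-10],[0,0,-10],[0,0,-10],[0,0,-10],[0,0,-10],[0,0,-10],[0,0,-10]], "travel": [[0.98,0.7,-0.1],[0.93,0.62,0],[1.03,0.44,0],[1.09,0.25,0],[1.13,0.05,0],[1.12,-0.15,0],[1.07,-0.36,0],[1.0,-0.55,0]], "grip": [1,1,1,1,1,1,1,1]}}

```text
clock: 16.12
eef_pos: [571.0, -128.8, 78.9]
tool_rot: [0.961, 0.277, -0.006, -0.008]
force: [0.1, 7.8, 0.2]
opening: 0.4
```

```bash
python3 - <<'E'
from pose import *
stroke(25,2,8)
E
```

```text
t 16.125 pos [ 571.  -128.8   78.9] rad 69.0 phi~ 42.7 psi 32.2 q1,q6 [-19.  39.] F [0.1 7.8 0.2]
Ftan 5.51
25 d [ 1.52 -1.44] psi 27.1
17 d [ 0.64 -0.64] psi 19.1
```

Request:
{"method": "jog_arm", "body": {"dr": [[0,0,0],[0,0,-5],[0,0,-7],[0,0,0],[0,0,0],[0,0,10.4],[0,0,10.4],[0,0,10.4],[0,0,10.4],[0,0,10.4]], "travel": [[0.8,-0.8,0],[0.8,-0.8,0],[0.7,-0.75,0],[-0.2,1.0,0],[0,0,4],[0,0,4.5],[-2,0,0],[-2,-2,0],[-2,-2.5,0],[-2,-2.5,0]], "grip": [1,1,1,1,1,1,1,1,1,1]}}

```text
clock: 17.38
eef_pos: [507.3, -199.9, 168.0]
tool_rot: [0.805, 0.593, -0.01, -0.005]
force: [-0.1, -0.3, 0.3]
opening: 0.8
```

```bash
cat > look.py <<'E'
import sys
from pose import *
s=stat()
d=ctrl.get_image("top"); im=d["image"][150:270,300:520]; cv2.imwrite("pics/%s.png"%sys.argv[1],cv2.resize(im,None,fx=3.6,fy=3.6)[...,::-1])
E
python3 look.py t8
```

```text
t 17.375 pos [ 507.3 -199.9  168. ] rad 37.5 phi~ 167.5 psi 72.7 q1,q6 [-27. -10.] F [-0.1 -0.3  0.3]
Ftan 0.29
```

View pics/t8.png

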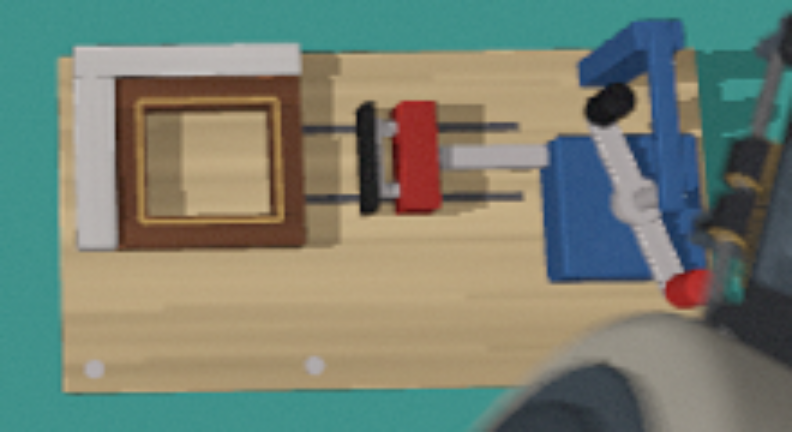

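Request:
{"method": "jog_arm", "body": {"dr": [[0,0,10.5],[0,0,10.5],[0,0,10.5],[0,0,10.5],[0,0,10.5],[0,0,10.5],[0,0,10.5],[0,0,10.5],[0,0,10.5],[0,0,10.5]], "travel": [[-0.1,-0.7,0],[-0.1,-0.7,0],[-0.1,-0.7,0],[-0.1,-0.7,0],[-0.1,-0.7,0],[0,-0.6,0],[0,-0.5,-1],[0,0,-1],[0,0,-1],[0,0,-1]], "grip": [1,1,1,1,1,1,1,1,1,1]}}

```text
clock: 18.68
eef_pos: [496.7, -237.3, 129.2]
tool_rot: [-0.0, 1.0, -0.011, 0.006]
force: [0.2, -0.1, 0.6]
opening: 0.8
```

```bash
python3 - <<'E'
from pose import *
s=stat(); p=P(201,34); print(p-s["eef_pos"])
E
```

```text
t 18.675 pos [ 496.7 -237.3  129.2] rad 65.3 phi~ 199.3 psi -180.0 q1,q6 [ -31. -121.] F [ 0.2 -0.1  0.6]
Ftan 0.21
[  5.50463694  -9.78415849 -51.22503458]
```

Request:
{"method": "jog_arm", "body": {"dr": [[1.2,0.7,10.5],[0,0,10.5],[0,0,0],[0,0,0]], "travel": [[0.4,-0.5,0],[0.1,-0.5,-1.5],[0,0,-2],[0,0,-1.6]], "grip": [1,1,1,1]}}

```text
clock: 19.18
eef_pos: [501.3, -242.3, 78.0]
tool_rot: [-0.188, 0.982, 0.0, 0.001]
force: [0.0, 0.1, 0.0]
opening: 0.6
```

```bash
python3 - <<'E'
from pose import *
stroke(201,10)
E
```

```text
t 19.175 pos [ 501.3 -242.3   78. ] rad 65.8 phi~ 205.2 psi -158.3 q1,q6 [ -32. -144.] F [0.  0.1 0. ]
Ftan -0.05
201 d [-0.29  0.4 ] psi 203.1
191 d [-0.73  0.86] psi 193.1
181 d [-0.57  0.98] psi 183.1
171 d [-0.39  1.06] psi 173.1
161 d [-0.2   1.11] psi 163.1
151 d [-0.01  1.13] psi 153.1
141 d [0.19 1.11] psi 143.1
131 d [0.38 1.06] psi 133.1
121 d [0.56 0.98] psi 123.1
111 d [0.72 0.87] psi 113.1
```

Request:
{"method": "jog_arm", "body": {"dr": [[0,0,0],[0,0,-9],[0,0,-9],[0,0,-9],[0,0,-9],[0,0,-9],[0,0,-9],[0,0,-9],[0,0,-9],[0,0,-9]], "travel": [[-0.29,0.4,0],[-0.7,0.88,0],[-0.53,0.99,0],[-0.34,1.07,0],[-0.15,1.12,0],[0.05,1.13,0],[0.25,1.11,0],[0.43,1.05,0],[0.61,0.96,0],[0.77,0.83,0]], "grip": [1,1,1,1,1,1,1,1,1,1]}}

```text
clock: 20.42
eef_pos: [500.6, -138.9, 85.5]
tool_rot: [0.513, 0.859, -0.004, 0.003]
force: [-3.1, -3.3, -0.3]
opening: 0.0
```

```bash
python3 - <<'E'
from pose import *
stroke(98,9)
E
```

```text
t 20.425 pos [ 500.6 -138.9   85.5] rad 68.8 phi~ 104.8 psi 118.3 q1,q6 [-22. -50.] F [-3.1 -3.3 -0.3]
Ftan 3.93
98 d [0.87 0.14] psi 100.1
88 d [1.   0.52] psi 90.1
78 d [1.08 0.34] psi 80.1
68 d [1.12 0.14] psi 70.1
58 d [ 1.13 -0.05] psi 60.1
48 d [ 1.1  -0.25] psi 50.1
38 d [ 1.04 -0.44] psi 40.1
28 d [ 0.95 -0.61] psi 30.1
18 d [ 0.83 -0.77] psi 20.1
```

Request:
{"method": "jog_arm", "body": {"dr": [[0,0,-10.5],[0,0,-10.5],[0,0,-10.5],[0,0,-10.5],[0,0,-10.5],[0,0,-10.5],[0,0,-10.5],[0,0,-10.5]], "travel": [[0.95,0.3,-0.35],[1.0,0.45,-0.3],[1.08,0.3,0],[1.12,0.1,0],[1.13,-0.1,0],[1.1,-0.3,0],[1.04,-0.5,0],[0.95,-0.65,0]], "grip": [1,1,1,1,1,1,1,1]}}

```text
clock: 21.42
eef_pos: [578.4, -131.9, 84.6]
tool_rot: [0.96, 0.278, -0.006, -0.005]
force: [-1.3, 4.4, -1.8]
opening: 0.6
```

```bash
python3 - <<'E'
from pose import *
stroke(25,2,8)
E
```

```text
t 21.425 pos [ 578.4 -131.9   84.6] rad 69.5 phi~ 36.0 psi 32.3 q1,q6 [-19.  39.] F [-1.3  4.4 -1.8]
Ftan 4.28
25 d [ 0.78 -1.13] psi 27.1
17 d [ 0.64 -0.64] psi 19.1
```

Request:
{"method": "jog_arm", "body": {"dr": [[0,0,-5],[0,0,-6],[0,0,0],[0,0,0],[0,0,0],[0,0,10.4],[0,0,10.4],[0,0,10.4],[0,0,10.4],[0,0,10.4]], "travel": [[0.8,-1.05,0],[0.65,-0.75,0],[-0.2,1.0,0],[0,0,4],[0,0,4],[-2,0,0],[-2,-2,0],[-2,-2.5,0],[-2,-2.5,0],[-1,-2.5,0]], "grip": [1,1,1,1,1,1,1,1,1,1]}}

```text
clock: 22.68
eef_pos: [493.9, -221.4, 173.1]
tool_rot: [0.792, 0.611, -0.007, -0.002]
force: [0.9, 0.7, -0.0]
opening: 0.3
```

```bash
python3 look.py t9; python3 - <<'E'
from pose import *
s=stat(); p=P(200.5,34); print(p-s["eef_pos"],s["tool_rot"])
E
```

```text
t 22.675 pos [ 493.9 -221.4  173.1] rad 58.0 phi~ 185.8 psi 75.3 q1,q6 [-30. -15.] F [ 0.9  0.7 -0. ]
Ftan -0.55
t 22.725 pos [ 493.2 -223.8  173.2] rad 59.8 phi~ 187.5 psi 76.0 q1,q6 [-30. -16.] F [-0.6 -3.   0.3]
Ftan 2.9
[  8.49936708 -22.88176484 -95.19330313] [ 0.7878908   0.61576321 -0.00779351 -0.00173606]
```

View pics/t9.png

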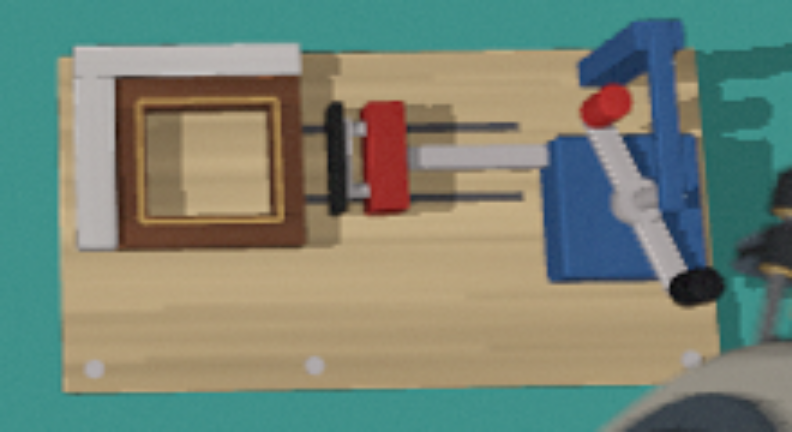

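```bash
python3 - <<'E'
from pose import *
d=ctrl.get_image("top")
for n,(x,y) in dict(red=(613,103),black=(702,285)).items():
    c=C(ray(d,x/3.6+299.5,y/3.6+149.5,105))-[0,-145]; print(n,np.hypot(*c),np.degrees(np.arctan2(c[1],c[0]))%360)
for z in (36,40,44,48): print(z,"pad", C(ray(d,328/3.6+299.5,160/3.6+149.5,z)))
E
```

```text
red 59.61503164195259 23.843274237597043
black 58.70027414901404 200.2275829474791
36 pad [34.93959477 37.85020907]
40 pad [34.20374977 38.60161225]
44 pad [33.46790477 39.35301542]
48 pad [32.73205977 40.10441859]
```

Request:
{"method": "jog_arm", "body": {"dr": [[0.4,-0.8,10],[0,0,10.5],[0,0,10.5],[0,0,10.5],[0,0,10.5],[0,0,10.5],[0,0,10.5],[0,0,10.5],[0,0,10.5],[0,0,10.5]], "travel": [[0.2,-0.6,0],[0.2,-0.6,0],[0.2,-0.6,0],[0.2,-0.5,0],[0,0,0],[0,0,0],[0,0,0],[0,0,-1],[0,0,-1.5],[0,0,-1.5]], "grip": [1,1,1,1,1,1,1,1,1,1]}}

```text
clock: 24.02
eef_pos: [502.2, -230.4, 136.8]
tool_rot: [-0.018, 1.0, 0.001, 0.001]
force: [0.0, -0.6, -0.3]
opening: 0.4
```

```bash
python3 - <<'E'
from pose import *
s=stat(); p=P(201,34); print(p-s["eef_pos"],s["tool_rot"])
E
```

```text
t 24.025 pos [ 502.2 -230.4  136.8] rad 56.6 phi~ 198.1 psi -177.9 q1,q6 [ -31. -123.] F [ 0.  -0.6 -0.3]
Ftan 0.6
[-3.80855965e-02 -1.66499802e+01 -5.87843599e+01] [-1.83009754e-02  9.99831268e-01  9.72546878e-04  1.25030404e-03]
```

Request:
{"method": "jog_arm", "body": {"dr": [[0,0,10.5],[0,0,10.5],[0,0,0],[0,0,0],[0,0,0]], "travel": [[0,-0.8,0],[0,-0.8,0],[0,-0.1,-2],[0,0,-2.2],[0,0,-1.6]], "grip": [1,1,1,1,1]}}

```text
clock: 24.65
eef_pos: [502.6, -239.6, 79.2]
tool_rot: [-0.206, 0.979, 0.001, 0.002]
force: [-0.3, 1.1, 0.0]
opening: 0.4
```

```bash
python3 - <<'E'
from pose import *
stroke(201,10)
E
```

```text
t 24.65 pos [ 502.6 -239.6   79.2] rad 62.8 phi~ 204.5 psi -156.2 q1,q6 [ -32. -146.] F [-0.3  1.1  0. ]
Ftan -1.09
201 d [-0.42  0.12] psi 203.1
191 d [-0.73  0.86] psi 193.1
181 d [-0.57  0.98] psi 183.1
171 d [-0.39  1.06] psi 173.1
161 d [-0.2   1.11] psi 163.1
151 d [-0.01  1.13] psi 153.1
141 d [0.19 1.11] psi 143.1
131 d [0.38 1.06] psi 133.1
121 d [0.56 0.98] psi 123.1
111 d [0.72 0.87] psi 113.1
```

Request:
{"method": "jog_arm", "body": {"dr": [[0,0,0],[0,0,-10],[0,0,-10],[0,0,-10],[0,0,-10],[0,0,-10],[0,0,-10],[0,0,-10],[0,0,-10]], "travel": [[-0.42,0.12,0],[-0.7,0.88,0],[-0.53,0.99,0],[-0.34,1.07,0],[-0.15,1.12,-0.05],[0.05,1.13,-0.05],[0.25,1.11,-0.05],[0.43,1.05,-0.05],[0.61,0.96,-0.05]], "grip": [1,1,1,1,1,1,1,1,1]}}

```text
clock: 25.78
eef_pos: [494.0, -148.4, 84.4]
tool_rot: [0.49, 0.872, -0.004, 0.005]
force: [-2.0, -4.3, -1.1]
opening: 0.8
```

```bash
python3 - <<'E'
from pose import *
stroke(108,5)
E
```

```text
t 25.775 pos [ 494.  -148.4   84.4] rad 66.5 phi~ 114.4 psi 121.3 q1,q6 [-23. -54.] F [-2.  -4.3 -1.1]
Ftan 3.72
108 d [0.64 0.4 ] psi 110.1
98 d [0.9  0.68] psi 100.1
88 d [1.   0.52] psi 90.1
78 d [1.08 0.34] psi 80.1
68 d [1.12 0.14] psi 70.1
```

Request:
{"method": "jog_arm", "body": {"dr": [[0,0,-10],[0,0,-10],[0,0,-9],[0,0,-4]], "travel": [[0.7,0.4,-0.3],[0.9,0.6,-0.2],[1.0,0.47,-0.1],[0.5,0.18,0]], "grip": [1,1,1,1]}}

```text
clock: 26.28
eef_pos: [523.1, -127.4, 82.2]
tool_rot: [0.725, 0.689, -0.005, 0.003]
force: [-2.9, -0.6, -0.5]
opening: 0.3
```

```bash
python3 - <<'E'
from pose import *
stroke(80,8,5)
d=ctrl.get_image("side"); im=d["image"][120:240,290:470]; cv2.imwrite("pics/s10.png",cv2.resize(im,None,fx=4,fy=4)[...,::-1])
E
```

```text
t 26.275 pos [ 523.1 -127.4   82.2] rad 68.1 phi~ 83.5 psi 87.1 q1,q6 [-20. -16.] F [-2.9 -0.6 -0.5]
Ftan 2.84
80 d [ 0.49 -0.21] psi 82.1
75 d [0.55 0.12] psi 77.1
70 d [0.56 0.07] psi 72.1
65 d [0.57 0.02] psi 67.1
60 d [ 0.56 -0.03] psi 62.1
55 d [ 0.56 -0.08] psi 57.1
50 d [ 0.55 -0.13] psi 52.1
45 d [ 0.54 -0.18] psi 47.1
```

View pics/s10.png

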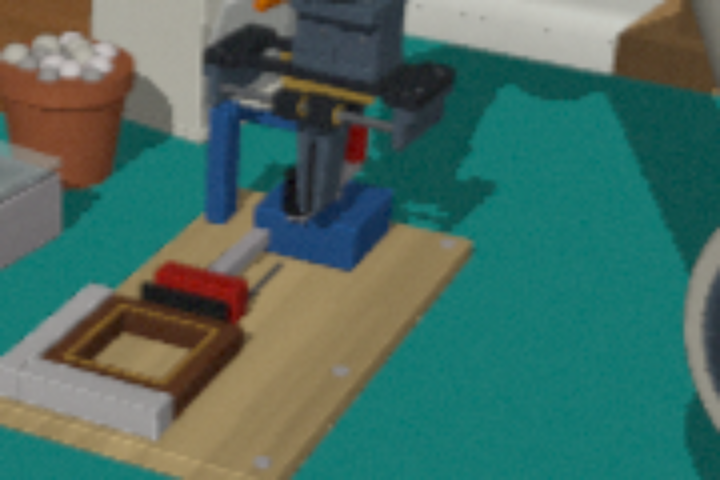

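Request:
{"method": "jog_arm", "body": {"dr": [[0,0,-5],[0,0,-5]], "travel": [[0.5,0,0],[0.5,0.05,0]], "grip": [1,1]}}

```text
clock: 26.58
eef_pos: [531.6, -124.8, 83.6]
tool_rot: [0.783, 0.622, -0.006, 0.002]
force: [-3.0, -0.5, -1.6]
opening: 0.5
```

```bash
python3 - <<'E'
from pose import *
stat()
E
```

```text
t 26.575 pos [ 531.6 -124.8   83.6] rad 68.6 phi~ 76.1 psi 76.9 q1,q6 [-19.  -5.] F [-3.  -0.5 -1.6]
Ftan 2.81
```

Request:
{"method": "jog_arm", "body": {"dr": [[0,0,-5],[0,0,-5]], "travel": [[0.5,0,-0.2],[0.5,-0.05,-0.1]], "grip": [1,1]}}

```text
clock: 26.82
eef_pos: [540.3, -123.5, 82.1]
tool_rot: [0.835, 0.55, -0.006, 0.001]
force: [-3.3, 3.7, 2.6]
opening: 0.3
```

```bash
python3 - <<'E'
from pose import *
stat()
E
```

```text
t 26.825 pos [ 540.3 -123.5   82.1] rad 68.9 phi~ 68.8 psi 66.7 q1,q6 [-19.   5.] F [-3.3  3.7  2.6]
Ftan 4.35
```

Request:
{"method": "jog_arm", "body": {"dr": [[0,0,-4],[0,0,-4]], "travel": [[0.5,-0.1,0],[0.5,-0.1,0]], "grip": [1,1]}}

```text
clock: 27.08
eef_pos: [548.5, -123.3, 83.3]
tool_rot: [0.872, 0.489, -0.007, -0.001]
force: [-2.6, 0.9, -2.2]
opening: 0.8
```

```bash
python3 - <<'E'
from pose import *
stat()
d=ctrl.get_image("side"); im=d["image"][120:240,290:470]; cv2.imwrite("pics/s11.png",cv2.resize(im,None,fx=4,fy=4)[...,::-1])
d=ctrl.get_image("top"); im=d["image"][150:270,300:520]; cv2.imwrite("pics/t11.png",cv2.resize(im,None,fx=3.6,fy=3.6)[...,::-1])
E
```

```text
t 27.075 pos [ 548.5 -123.3   83.3] rad 69.1 phi~ 62.0 psi 58.6 q1,q6 [-18.  13.] F [-2.6  0.9 -2.2]
Ftan 2.72
```

View pics/s11.png

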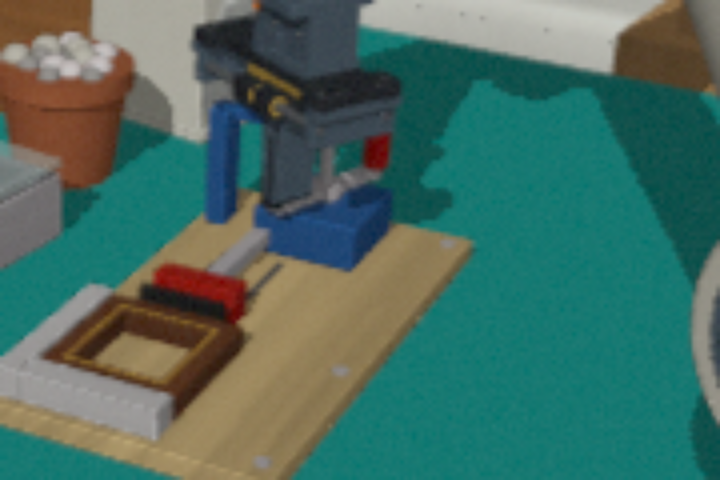

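View pics/t11.png

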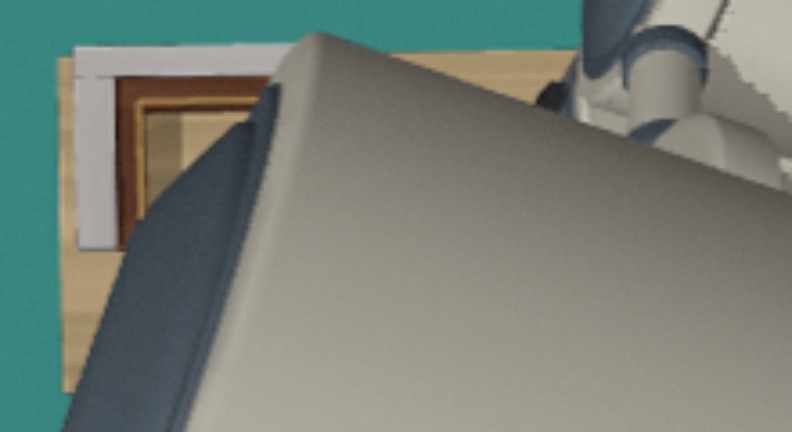

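Request:
{"method": "jog_arm", "body": {"dr": [[0,0,-4],[0,0,-4]], "travel": [[0.45,-0.18,-0.1],[0.4,-0.18,0]], "grip": [1,1]}}

```text
clock: 27.42
eef_pos: [556.2, -125.5, 83.2]
tool_rot: [0.903, 0.429, -0.007, -0.002]
force: [-1.9, 3.3, -1.1]
opening: 0.1
```

```bash
python3 - <<'E'
from pose import *
stat()
E
```

```text
t 27.425 pos [ 556.2 -125.5   83.2] rad 67.9 phi~ 55.4 psi 50.8 q1,q6 [-18.  21.] F [-1.9  3.3 -1.1]
Ftan 3.35
```

Request:
{"method": "jog_arm", "body": {"dr": [[0,0,-4],[0,0,-3]], "travel": [[0.38,-0.2,-0.1],[0.36,-0.22,0]], "grip": [1,1]}}

```text
clock: 27.68
eef_pos: [562.7, -128.1, 83.1]
tool_rot: [0.928, 0.374, -0.006, -0.003]
force: [-1.5, 4.3, -1.4]
opening: 0.4
```

```bash
python3 - <<'E'
from pose import *
stat()
E
```

```text
t 27.675 pos [ 562.7 -128.1   83.1] rad 66.9 phi~ 49.5 psi 43.9 q1,q6 [-19.  28.] F [-1.5  4.3 -1.4]
Ftan 3.85
```

Request:
{"method": "jog_arm", "body": {"dr": [[0,0,-3],[0,0,-3]], "travel": [[0.34,-0.22,0],[0.34,-0.24,0]], "grip": [1,1]}}

```text
clock: 27.92
eef_pos: [568.5, -131.0, 83.9]
tool_rot: [0.945, 0.326, -0.006, -0.004]
force: [-1.3, 4.2, -1.6]
opening: 0.6
```

```bash
python3 - <<'E'
from pose import *
stat()
E
```

```text
t 27.925 pos [ 568.5 -131.    83.9] rad 65.9 phi~ 43.9 psi 38.0 q1,q6 [-19.  33.] F [-1.3  4.2 -1.6]
Ftan 3.83
```

Request:
{"method": "jog_arm", "body": {"dr": [[0,0,-4],[0,0,-3]], "travel": [[0.33,-0.28,0],[0.32,-0.3,0]], "grip": [1,1]}}

```text
clock: 28.18
eef_pos: [574.2, -135.1, 84.8]
tool_rot: [0.963, 0.268, -0.006, -0.005]
force: [-0.1, 6.3, -1.9]
opening: 0.6
```

```bash
python3 - <<'E'
from pose import *
stat()
d=ctrl.get_image("side"); im=d["image"][170:220,310:370]; cv2.imwrite("pics/s12.png",cv2.resize(im,None,fx=12,fy=12,interpolation=cv2.INTER_CUBIC)[...,::-1])
E
```

```text
t 28.175 pos [ 574.2 -135.1   84.8] rad 64.7 phi~ 37.9 psi 31.1 q1,q6 [-19.  40.] F [-0.1  6.3 -1.9]
Ftan 4.91
```

View pics/s12.png

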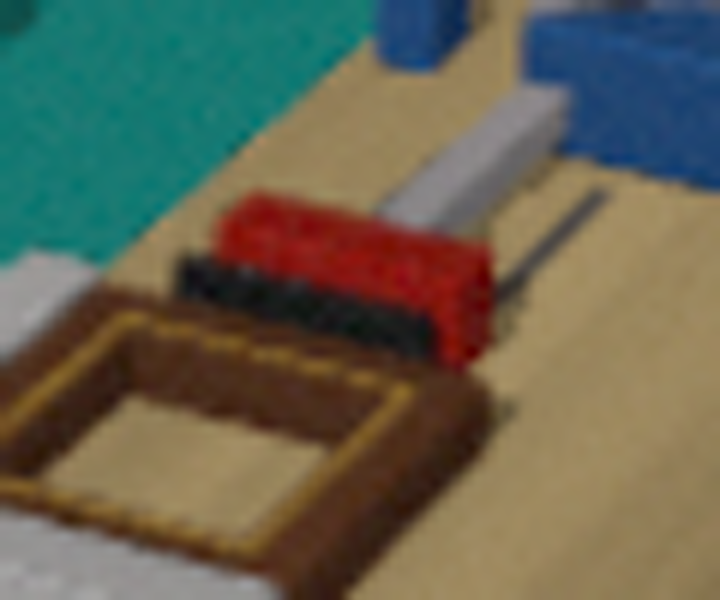

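Request:
{"method": "jog_arm", "body": {"dr": [[0,0,-2],[0,0,-2]], "travel": [[0.32,-0.28,-0.1],[0.32,-0.3,0]], "grip": [1,1]}}

```text
clock: 28.48
eef_pos: [580.2, -139.3, 84.8]
tool_rot: [0.972, 0.236, -0.005, -0.006]
force: [-1.1, 6.9, -3.6]
opening: 0.7
```

```bash
python3 - <<'E'
from pose import *
stat()
E
```

```text
t 28.475 pos [ 580.2 -139.3   84.8] rad 64.2 phi~ 31.4 psi 27.3 q1,q6 [-19.  43.] F [-1.1  6.9 -3.6]
Ftan 6.37
```

Request:
{"method": "jog_arm", "body": {"dr": [[0,0,-3],[0,0,-3]], "travel": [[0.3,-0.32,-0.1],[0.28,-0.34,0]], "grip": [1,1]}}

```text
clock: 28.72
eef_pos: [585.5, -143.5, 84.7]
tool_rot: [0.982, 0.186, -0.005, -0.007]
force: [0.2, 8.8, -2.6]
opening: 0.2
```

```bash
python3 - <<'E'
from pose import *
stat()
E
```

```text
t 28.725 pos [ 585.5 -143.5   84.7] rad 64.0 phi~ 25.3 psi 21.5 q1,q6 [-20.  49.] F [ 0.2  8.8 -2.6]
Ftan 7.76
```

Request:
{"method": "jog_arm", "body": {"dr": [[0,0,-3],[0,0,-3]], "travel": [[0.26,-0.36,-0.1],[0.24,-0.38,0]], "grip": [1,1]}}

```text
clock: 28.98
eef_pos: [590.5, -148.1, 84.7]
tool_rot: [0.991, 0.136, -0.003, -0.009]
force: [2.2, 12.8, -4.3]
opening: 0.3
```

```bash
python3 - <<'E'
from pose import *
stat()
d=ctrl.get_image("side"); im=d["image"][120:240,290:470]; cv2.imwrite("pics/s13.png",cv2.resize(im,None,fx=4,fy=4)[...,::-1])
E
```

```text
t 28.975 pos [ 590.5 -148.1   84.7] rad 64.1 phi~ 19.3 psi 15.7 q1,q6 [-20.  54.] F [ 2.2 12.8 -4.3]
Ftan 11.09
```

View pics/s13.png

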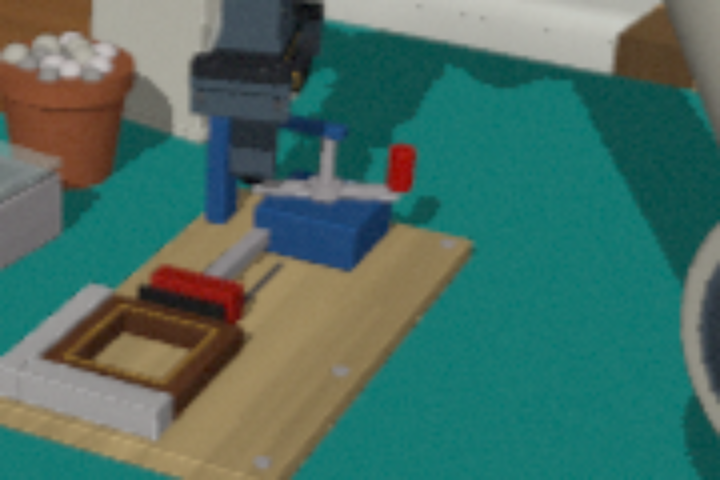

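Request:
{"method": "jog_arm", "body": {"dr": [[0,0,0],[0,0,0],[0,0,0],[0,0,0]], "travel": [[-0.3,0.4,0],[-0.3,0.5,0],[-0.3,0.5,0],[-0.3,0.5,0]], "grip": [1,1,1,1]}}

```text
clock: 29.52
eef_pos: [577.9, -128.0, 85.9]
tool_rot: [0.99, 0.138, -0.002, -0.008]
force: [0.4, -0.8, -0.6]
opening: 0.2
```

```bash
python3 - <<'E'
from pose import *
stat()
E
```

```text
t 29.525 pos [ 577.9 -128.    85.9] rad 72.6 phi~ 37.9 psi 15.8 q1,q6 [-19.  55.] F [ 0.4 -0.8 -0.6]
Ftan -0.91
```

Force is back to zero, so the fingers are free of the knob. I'll lift straight up and then move away from the clamp.

Request:
{"method": "jog_arm", "body": {"dr": [[0,0,0],[0,0,0],[0,0,0],[0,0,0],[0,0,0],[0,0,0],[0,0,0],[0,0,0],[0,0,0]], "travel": [[-0.2,0.5,0],[0,0,4],[0,0,5],[-1,-3,2],[-4,-4,0],[-4,-4,0],[-4,-4,0],[-3,-4,0],[0,0,0]], "grip": [1,1,1,1,1,1,1,1,1]}}

```text
clock: 30.65
eef_pos: [410.5, -315.8, 200.0]
tool_rot: [0.99, 0.14, -0.002, -0.007]
force: [0.1, 0.3, 0.3]
opening: 0.3
```

```bash
python3 look.py t14; python3 - <<'E'
from pose import *
d=ctrl.get_image("side"); im=d["image"][120:240,290:470]; cv2.imwrite("pics/s14.png",cv2.resize(im,None,fx=4,fy=4)[...,::-1])
E
```

```text
t 30.65 pos [ 410.5 -315.8  200. ] rad 181.9 phi~ 198.5 psi 16.1 q1,q6 [-44.  29.] F [0.1 0.3 0.3]
Ftan -0.22
```

View pics/t14.png

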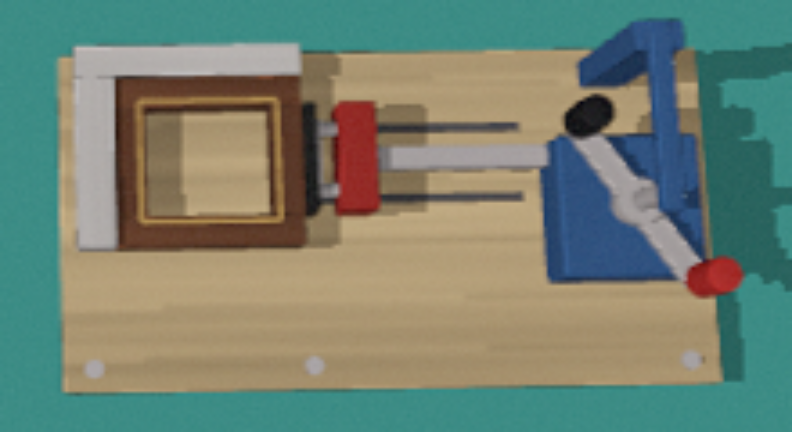

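View pics/s14.png

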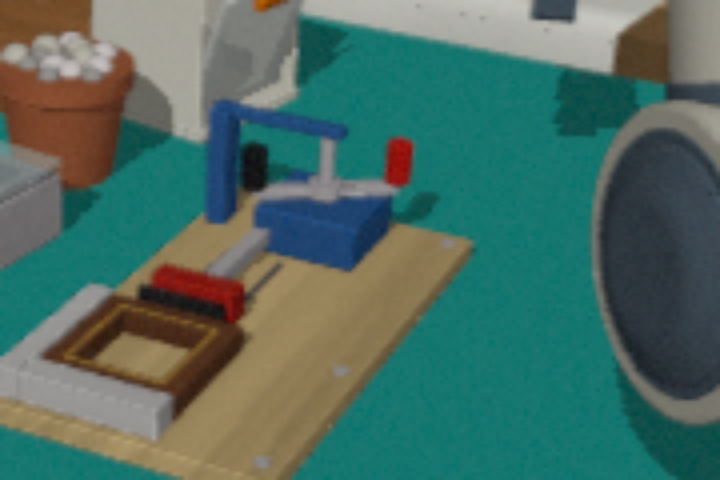

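```bash
python3 - <<'E'
from pose import *
d=ctrl.get_image("top")
for n,(x,y) in dict(black=(594,112),red=(722,275)).items():
    c=C(ray(d,x/3.6+299.5,y/3.6+149.5,105))-[0,-145]; print(n,np.hypot(*c),np.degrees(np.arctan2(c[1],c[0]))%360)
for n,(x,y) in dict(TLx=(117,77),TR=(301,75),BR=(305,246),BL=(119,249)).items(): print(n,C(ray(d,x/3.6+299.5,y/3.6+149.5,38)).round(1))
E
```

```text
black 60.87051737601053 36.08236385269788
red 59.12580888237315 213.38804861752132
TLx [ 90.5 171.4]
TR [90.3 53.2]
BR [-20.3  55.1]
BL [-20.6 172.4]
```

```bash
python3 - <<'E'
from pose import *
d=ctrl.get_image("top"); save(d,"top_end.png"); print(ctrl.get_state()["clock"]); print(ctrl.job_done())
E
```

```text
30.85
the job is handed in; nothing more can be done
None
```

View pics/top_end.png

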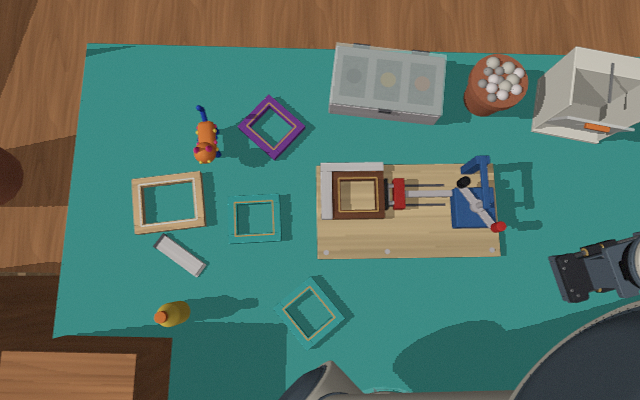

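The frame is flush in the corner of both stops and clamped there by the jaw. I handed the job in at about 31 s.

- **Registering the frame:** I pushed the dark frame from inside its window with shut fingers: against the back stop, then the side stop, then the back stop again. Its outline then matched the registered outline in the top view.
- **Cranking:** I turned the crank clockwise in four strokes, changing knobs at the bridge. The push on the knob rose from about 3 N to about 11 N. I then backed off and lifted the arm clear.
- **Clamping force:** When I let go, the black knob sprang back about 16°. That points to a peak of roughly 60–70 N (inferred, not measured directly), with about 25 N still holding.
- **Last pictures:** The pad bears on the frame, the frame's visible corners sit within about 2 mm of where they should be, and the other objects have not moved. The fingers touch nothing.
- **Disagreement:** The stiffening came about 10° or more of crank later than I predicted from the first pictures. I judged contact by the rising force instead.

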